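# Seat the keyed filter cell on the strain viewer

### The job

Push the strain viewer's grey lamp housing square and flush into the inside corner of the aluminium corner stop, against both bars. Then grip the knurled black filter cell standing loosely on top of it and turn it until its hidden keyways drop over the pins, press it fully home against its spring, and finish still gripping it and holding it pushed home, because its screws are tightened afterwards. Leave the jar, the tin and the tape roll where they are.

Things in the scene. Friction and masses are not known exactly. Their poses are not given: they have to be found in the camera images.
- corner_stop: L-shaped stop of two bare aluminium bars (14 mm thick, 30 mm high), screwed to the bench. Origin: the inside corner at bench level, z up. One bar is on the +x side (inner face x = 0, from y = 0 to -150 mm), the other on the +y side (inner face y = 0, from x = 0 to -140 mm). The housing belongs in the space at -x, -y.
- strain_viewer: grey square lamp housing, 130 x 130 mm, 50 mm high, 0.7 to 0.95 kg, loose, slides on its flat underside. Origin: centre of the underside; x, y square to its sides, z up; red switch on the -x side. Starts 25 to 70 mm off each bar, its x axis within 0.25 rad of the stop's. Flush in the corner, its origin is at x = -65, y = -65 mm in the stop's frame, axes parallel.
- filter_cell: knurled black round cell (a cap-like collar with a dark glass window on top), 56 mm across, 28 mm high, 0.11 kg, loose. Origin: centre of its underside, z up. It stands level on the three pins, underside 67.5 mm above the bench, round the spigot with 1.5 mm play. Keyways over the pins, it sinks freely by 7.5 mm onto the spring, then by 4 mm against it to the seat.
- cell_top (a point): centre of the cell's top rim, 28 mm above its origin. Three keyways 120 degrees apart are hidden in the cell; where they lie to its axes is not given and must be felt. Clockwise from above it drops after 0.3 to 1.35 rad of turn (anticlockwise after 0.7 to 1.8). It can drop within about 0.2 rad of turn.
- cell_spring (a joint): how far the sprung ring under the filter cell is pressed down, in m: 0 free, 0.004 when the cell is fully home. Spring 1200 N/m with 4.2 N preload: about 9 N holds the cell home; let go, it rises again by 3 to 4 mm.
- moss_jar: small glass jar of green frit, 51 mm across, 62 mm high, loose bystander; origin centre of its underside
- yellow_tin: flat round yellow tin, 66 mm across, 26 mm high, loose bystander; origin centre of its underside
- mount_seat (a point): on the viewer: centre of the hard seat of the filter mount, 56 mm above the housing's underside, in the middle of its top; the home place of the cell's underside. The mount is a 68 mm flange with a 38 mm spigot, three radial pins (5 mm thick, 120 degrees apart) and a sprung ring, all hidden by the cell.
- tape: roll of grey tape lying flat, 81 mm across, 25 mm high, loose bystander; origin centre of its underside

How it is judged:
By the outcome, as a careful person would: the job done as asked, in the order asked, and still so for the second after the job is handed in, while the arm keeps its last pose, push and grip.
It also fails if it takes over 64 s, if anything falls off the work surface, if the arm or the gripper's body presses on something with over 40 N, if the wrist force passes 120 N, or if a joint passes its speed limit or range.

### The arm

A 6-joint arm with a two-finger parallel gripper is mounted at the origin on a cart in front of the work surface, level with it; the furniture and walls round the work are solid. World frame = base frame: x ahead of the robot, y to its left, z up, the work surface at z = 0. Lengths are in m, angles in degrees, forces in N, time in s.
With the tool pointing down it reaches from about 0.325 to 0.775 m from the base axis. Payload 5.5 kg.
Tool frame: the origin (TCP) lies at the centre of the arm's flange, where the gripper is bolted on; the fingertips stand 182 mm ahead of it and the grasp point (between the pads) lies 163 mm ahead of it; z points along the fingers, y is the line along which they close (so a half turn about z gives the same grasp; the last joint's range is limited). The gripper opens to 88 mm and grips with 3 to 60 N. Pads are 20 mm wide; open, the fingers measure 115 mm over their backs; the gripper's body (75 mm by 178 mm) begins 61 mm behind the grasp point.
Start: joints at [-80.426, 5.22, 70.514, -0, 104.267, -3.249], TCP at [0.133, -0.585, 0.405] pointing down, gripper open.
Joint ranges: [-164.24, 164.24], [-49.07, 125.15], [9.68, 141.18], [-86.29, 266.29], [3.28, 154.24], [-151.56, 151.56]. Speed limits (degrees/s): [147.25, 147.25, 172.46, 180, 180, 180].

### API

Orientations are given as [roll, pitch, yaw] about the fixed x, y, z axes, in that order (R = Rz(yaw) Ry(pitch) Rx(roll)).
In Python, from station import r, job, snapshot gives the robot as it stands (r), with the cameras as plain functions and the job (job). Calls block until the motion is done:
- r.reach(position, orientation): joint-space move of the TCP to a pose.
- r.servo_line(position, rotation=None, speed=0.15): straight line of the TCP; rotation=None keeps the orientation; speed is the mean speed in m/s.
- r.move_joints(angles): joint-space move.
- r.let_go() and r.grab(squeeze=None): open the fingers fully, or close them until they stop; squeeze is the grip in N (None keeps the last).
- r.wait(seconds).
- r.inverse_kinematics(position, orientation): joint angles nearest the present ones, or None.
- r.sense(): the state.
- snapshot(name): name is "scene" or "top" or "wrist"; returns a dict with "frame" (384x512x3 uint8, red, green, blue), "fx", "fy", "cx", "cy" (pixels), "R" (3x3) and "t" (3): a world point X has camera coordinates R X + t. Camera axes: x right, y down, z forward; pixel columns grow to the right and rows downward; lengths in m; the calibration is good to about 2 mm. A picture is of the moment at which its call begins. There is no depth.
A pose or a line that the arm cannot do raises r.IKError and nothing moves.
- job.hand_in(): hands the job in; it is judged then, once.
The state is a dict: "clock": time; "joints": joint angles; "joint_vel": joint speeds; "joint_torque": joint torques, N m; "tcp_pos": TCP position; "orientation": TCP orientation; "contact_force": force on the tool from outside, world axes, zero at the start; "torque": the same for the moment, N m; "opening": finger opening in m; "gripper_force": force on a finger pad.
Only numpy, scipy, OpenCV 4.12 (cv2) and the standard library are available. Lean on these libraries where they do the work, as an engineer would, in place of code of your own. Each camera call takes 0.05 s, during which the arm holds its last target. There are 200 camera calls.

## Working session

There is one attempt and no reset: what is moved stays moved. The work goes in short steps, each a Python script; the robot and the scene stay as the last script left them, time stands still between calls to the robot, and variables do not carry over. Pictures are saved under pics/ and viewed, at most 10 in all, crops included, and the job is handed in when it is done.

```bash
mkdir -p pics; ls; python3 - <<'E'
from station import r, job, snapshot
import cv2,numpy as np
for n in("scene","top"):
    s=snapshot(n); cv2.imwrite(f"pics/{n}0.png",s["frame"][:,:,::-1])
    print(n,s["fx"],s["cx"],s["cy"],np.round(s["R"],3).tolist(),np.round(s["t"],3), -np.array(s["R"]).T@s["t"])
print(r.sense())
E
```

```text
pics
station.py
scene 359.1916528788268 264.0320003021656 189.53194304202273 [[-0.624, -0.781, -0.003], [-0.542, 0.435, -0.719], [0.563, -0.447, -0.695]] [0.454 0.254 0.786] [-0.02147694  0.5950507   0.73028132]
top 465.90529927829397 253.85344253423042 194.692404996336 [[-0.009, -1.0, 0.015], [-0.999, 0.008, -0.052], [0.051, -0.015, -0.999]] [0.201 0.48  1.266] [0.41570112 0.21691205 1.28631348]
{'clock': 0.1, 'joints': array([-8.04260562e+01,  5.25895762e+00,  7.05747680e+01, -6.21316758e-04,
        1.04268519e+02, -3.24899427e+00]), 'joint_vel': array([-0.0111057 , -0.0646703 , -0.05686973, -0.08430318, -0.01212165,
        0.02488677]), 'joint_torque': array([ 3.26252331e-03, -4.47856700e+01, -4.07569349e+01,  7.01466878e-02,
        2.84685631e-02, -1.06202028e-04]), 'tcp_pos': array([ 0.1331645 , -0.58508488,  0.40362007]), 'orientation': array([-1.79897885e+02, -5.19330101e-03,  1.28227808e+01]), 'contact_force': array([-0.00209079,  0.48021037, -0.17178549]), 'torque': array([-0.02613626, -0.04435024,  0.00085508]), 'gripper_force': 0.0, 'opening': 0.08778514617721703}
```

View pics/top0.png

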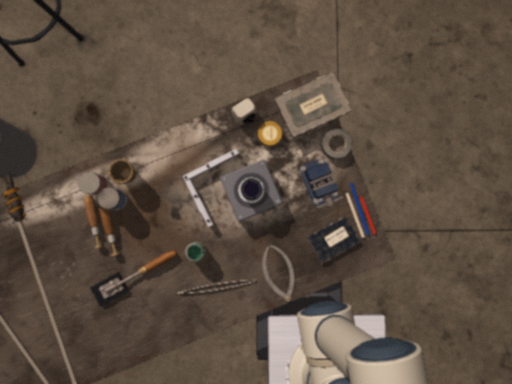

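View pics/scene0.png

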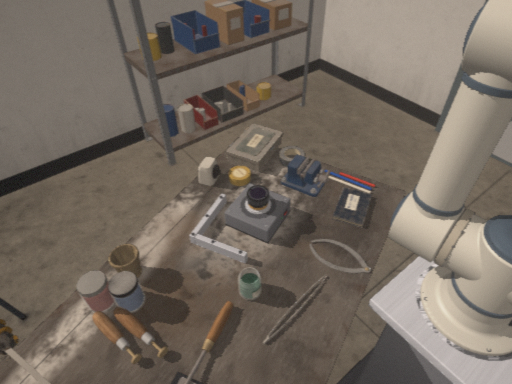

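The top view shows the stop corner at about (187,178), with its bars running to (238,153) and (210,225). The housing is at (250,190) with the cell on top, the jar at (194,252), the tin at (270,133) and the tape at (337,144). The scene view agrees. Next I'll take a closer look with the wrist camera.

```bash
cat > h.py <<'E'
import numpy as np,cv2
from station import r, job, snapshot
def ray(s,uv,z):
    R=np.array(s["R"]);t=np.array(s["t"]);c=-R.T@t
    d=R.T@np.array([(uv[0]-s["cx"])/s["fx"],(uv[1]-s["cy"])/s["fy"],1.])
    return c+d*(z-c[2])/d[2]
def proj(s,X):
    p=np.array(s["R"])@X+s["t"];return np.array([s["fx"]*p[0]/p[2]+s["cx"],s["fy"]*p[1]/p[2]+s["cy"]])
E
python3 - <<'E'
from h import *
s=snapshot("top")
for n,p,z in [("corner",(187,178),.03),("A",(238,153),.03),("B",(210,225),.03),("cell",(251,189),.0955),("jar",(194,252),.06),("tin",(270,133),.026),("tape",(337,144),.025)]:
    print(n,ray(s,p,z).round(3))
c=ray(s,(251,189),.0955)
r.reach([c[0]-.06,c[1]-.02,.42],[180,0,26])
q=r.sense();print(q["clock"],q["tcp_pos"],q["joints"])
s=snapshot("wrist");print(s["fx"],np.round(s["R"],2).tolist(),-np.array(s["R"]).T@s["t"])
import pickle;pickle.dump(s,open("w1.pkl","wb"))
cv2.imwrite("pics/w1.png",cv2.resize(s["frame"][:,:,::-1],None,fx=1.5,fy=1.5))
E
```

```text
corner [0.527 0.378 0.03 ]
A [0.594 0.24  0.03 ]
B [0.4   0.316 0.03 ]
cell [0.492 0.206 0.095]
jar [0.33  0.356 0.06 ]
tin [0.649 0.152 0.026]
tape [ 0.618 -0.031  0.025]
3.0583 [0.43192002 0.1852732  0.41994913] [ 1.90715062e+01 -1.45816708e+01  8.76966710e+01 -8.99465926e-03
  1.06889017e+02  8.31287305e+01]
264.5986472887203 [[0.44, -0.9, -0.0], [-0.86, -0.42, 0.3], [-0.27, -0.13, -0.95]] [0.5058959  0.22268892 0.39929073]
```

View pics/w1.png

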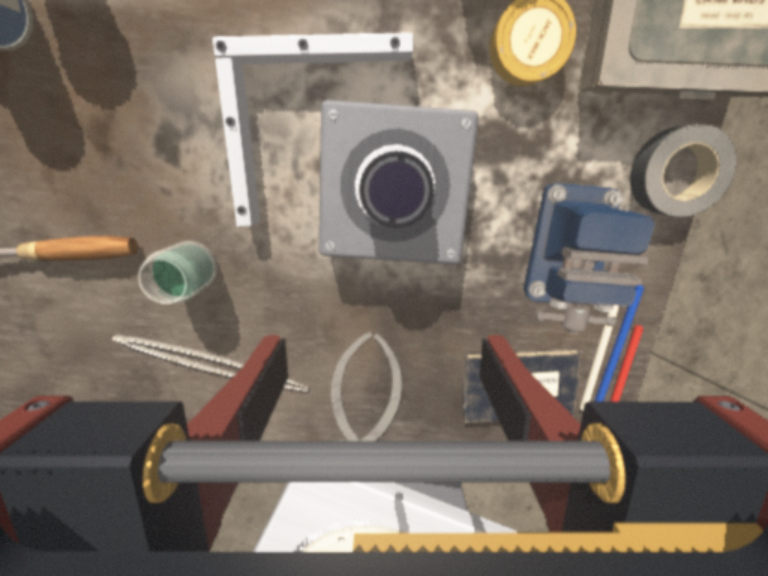

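The wrist view, enlarged 1.5x, shows the stop's inner corner at about (233,58). The housing's top corners are (323,101), (478,107), (466,263) and (320,257), and the cell's centre is at (395,188). The jar and tin are well clear of it. Next I'll fit masks and raycast.

```bash
python3 - <<'E'
from h import *
import pickle
s=pickle.load(open("w1.pkl","rb"));f=s["frame"]
for n,p in [("barA",(300,48)),("barAface",(330,58)),("barB",(231,150)),("barBr",(243,150)),("h",(345,240)),("h2",(450,130)),("bench",(290,140)),("bench2",(500,200))]:
    print(n,f[int(p[1]/1.5),int(p[0]/1.5)])
# row profile across bar B, col profile across bar A
print(f[100,144:176].tolist()); print(f[20:46,200].tolist())
V=f.astype(int);mx=V.max(2);mn=V.min(2)
hs=(V[:,:,2]>=V[:,:,0]-2)&(mx>70)&(mx<150)
hs=hs.astype(np.uint8);hs[:55]=0;hs[190:]=0;hs[:,:195]=0;hs[:,330:]=0
n,l,st,_=cv2.connectedComponentsWithStats(hs);k=1+st[1:,4].argmax();
c=max(cv2.findContours((l==k).astype(np.uint8),cv2.RETR_EXTERNAL,cv2.CHAIN_APPROX_NONE)[0],key=len)
W=np.array([ray(s,p[0]+0.0,.05)[:2] for p in c])*1000
print("housing",st[k],cv2.minAreaRect(W.astype(np.float32)),cv2.minAreaRect(cv2.convexHull(W.astype(np.float32))))
for p in [(323,101),(478,107),(466,263),(320,257)]: print(ray(s,np.array(p)/1.5,.05).round(4))
print("cell",ray(s,np.array((395,188))/1.5,.0955).round(4))
b=((mn>150)).astype(np.uint8);b[:,:140]=0;b[160:]=0;b[:,280:]=0
n,l,st,_=cv2.connectedComponentsWithStats(b);k=1+st[1:,4].argmax();m=(l==k);print(st[k])
cv2.imwrite("m.png",np.hstack([m*255,hs*255]))
E
```

```text
barA [152 151 148]
barAface [120 117 113]
barB [242 239 238]
barBr [136 132 129]
h [163 161 157]
h2 [163 161 158]
bench [190 176 158]
bench2 [157 144 130]
[[188, 173, 154], [183, 170, 152], [181, 167, 150], [179, 164, 147], [178, 166, 148], [177, 163, 147], [181, 170, 156], [216, 206, 197], [238, 235, 233], [243, 240, 239], [242, 239, 238], [242, 239, 237], [241, 238, 236], [242, 240, 237], [241, 238, 236], [242, 238, 236], [236, 233, 231], [201, 195, 193], [136, 132, 129], [119, 115, 114], [118, 115, 111], [120, 117, 114], [120, 116, 113], [118, 116, 112], [119, 112, 104], [121, 114, 105], [123, 115, 103], [125, 115, 105], [127, 119, 108], [146, 136, 123], [169, 157, 141], [178, 165, 148]]
[[184, 165, 147], [183, 166, 147], [197, 182, 166], [229, 222, 212], [246, 243, 240], [231, 227, 226], [164, 162, 159], [119, 114, 117], [97, 95, 95], [93, 89, 90], [105, 104, 102], [126, 123, 125], [152, 151, 148], [190, 185, 183], [214, 210, 206], [200, 196, 193], [150, 146, 146], [127, 123, 121], [119, 116, 115], [118, 115, 112], [122, 116, 115], [129, 122, 120], [140, 131, 121], [146, 135, 123], [144, 133, 122], [136, 127, 115]]
housing [ 227   85   74   89 2819] ((487.53594970703125, 204.3917999267578), (105.64482879638672, 92.68865966796875), 15.30333423614502) ((487.53594970703125, 204.3917999267578), (105.64482879638672, 92.68865966796875), 15.30333423614502)
[0.5281 0.2873 0.05  ]
[0.5786 0.1732 0.05  ]
[0.4618 0.1182 0.05  ]
[0.4092 0.2391 0.05  ]
cell [0.4944 0.2075 0.0955]
[ 175   67  105   93 4357][ WARN:0@0.637] global loadsave.cpp:1063 imwrite_ Unsupported depth image for selected encoder is fallbacked to CV_8U.
```

```bash
cat > loc.py <<'E'
from h import *
def fit(s,uv,z):
    P=np.array([ray(s,p,z)[:2] for p in uv]).astype(np.float32)
    vx,vy,x,y=cv2.fitLine(P,cv2.DIST_HUBER,0,.001,.001).ravel()
    res=np.median(abs((P[:,0]-x)*vy-(P[:,1]-y)*vx)); return np.array([x,y]),np.array([vx,vy]),res
def cross(a,b):
    t=np.linalg.solve(np.array([a[1],-b[1]]).T,b[0]-a[0]);return a[0]+t[0]*a[1]
def housing(s,c0,z=.05,rad=75):
    f=cv2.GaussianBlur(s["frame"],(3,3),0).astype(int)
    m=(((f[:,:,0]-f[:,:,2])<11)).astype(np.uint8)
    roi=np.zeros(m.shape,np.uint8);cv2.circle(roi,tuple(int(v) for v in c0),rad,1,-1);m&=roi
    m=cv2.morphologyEx(m,cv2.MORPH_OPEN,np.ones((5,5)))
    c=max(cv2.findContours(m,cv2.RETR_EXTERNAL,cv2.CHAIN_APPROX_NONE)[0],key=cv2.contourArea)
    W=np.array([ray(s,p[0],z)[:2] for p in c]).astype(np.float32)*1000
    return cv2.minAreaRect(W),m
E
python3 - <<'E'
from loc import *
import pickle
s=pickle.load(open("w1.pkl","rb"));g=s["frame"].min(2).astype(float)
B=[];Bo=[]
for row in range(52,136,3):
    x0=int(150+(row-40)*12/105.)  # approx mid bar
    seg=g[row,x0:x0+22]; d=np.diff(seg); k=d.argmin(); B.append((x0+k+.5,row))
A=[]
for col in range(175,262,3):
    seg=g[24:46,col];d=np.diff(seg);k=8+d[8:].argmin();A.append((col,24+k+.5))
fa,fb=fit(s,A,.03),fit(s,B,.03)
print("A",fa,np.degrees(np.arctan2(fa[1][1],fa[1][0])));print("B",fb,np.degrees(np.arctan2(fb[1][1],fb[1][0])));print("corner",cross(fa,fb))
rect,m=housing(s,(264,121),rad=82);print(rect,m.sum())
o=s["frame"][:,:,::-1].copy()
for p in A+B: cv2.circle(o,(int(round(p[0])),int(round(p[1]))),1,(0,0,255),-1)
for p in cv2.boxPoints(rect)/1000: u=proj(s,np.array([*p,.05]));cv2.circle(o,(int(round(u[0])),int(round(u[1]))),2,(0,255,0),-1);print(u)
cv2.imwrite("pics/w1o.png",cv2.resize(o[:210,120:370],None,fx=2.8,fy=2.8))
E
```

```text
A (array([0.5582095 , 0.31405112], dtype=float32), array([ 0.44965985, -0.89319986], dtype=float32), np.float32(0.00019101799)) -63.278133
B (array([0.46965042, 0.3434738 ], dtype=float32), array([0.8905619 , 0.45486206], dtype=float32), np.float32(0.00032726524)) 27.056059
corner [0.5283134  0.37343642]
((493.94683837890625, 205.14596557617188), (127.47193145751953, 128.0101318359375), 22.366926193237305) 10162
[213.05955505 170.09451611]
[307.52740544 175.8198574 ]
[320.28804563  73.5907986 ]
[214.49134948  66.42354943]
```

View pics/w1o.png

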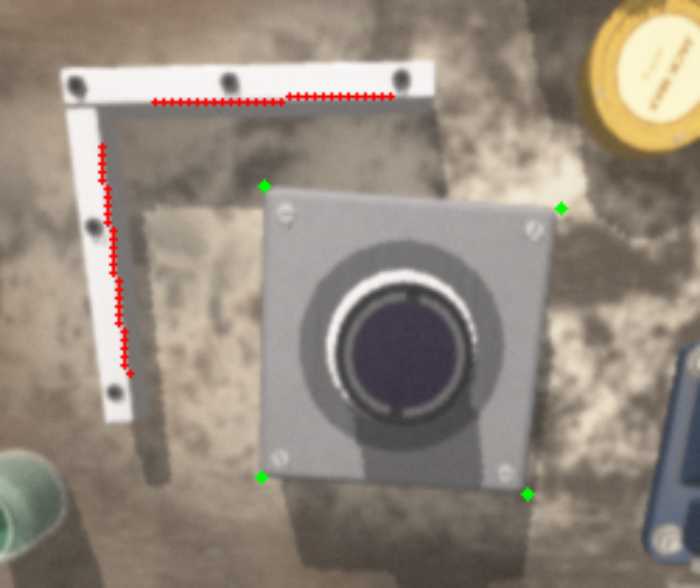

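The fitted points sit on the edges: stop corner at (0.528, 0.3735) with yaw 27°, and housing at (0.494, 0.205) with yaw 22.4°. The fitted housing size is 128 mm against the true 130 mm, and the bars meet at 90.3°. I'll push towards the +y bar first, with both open fingertips flat against the housing's face.

```bash
cat > st.py <<'E'
from loc import *
C=np.array([.5283,.3735]);TH=27.0
ex=np.array([np.cos(np.radians(TH)),np.sin(np.radians(TH))]);ey=np.array([-ex[1],ex[0]])
def W(x,y,z): return [*(C+ex*x+ey*y),z]
def S(p): d=np.array(p[:2])-C;return d@ex,d@ey
def F():
    q=r.sense();f=q["contact_force"];return np.array([f[:2]@ex,f[:2]@ey,f[2]]),q
def creep(x,y,z,dx,dy,step,n,lim):
    f0,_=F();tr=[]
    for i in range(n):
        x+=dx*step;y+=dy*step
        r.servo_line(W(x,y,z),None,.03)
        f,q=F();v=-(f-f0)[:2]@np.array([dx,dy]);tr.append(round(float(-f[:2]@np.array([dx,dy])),1))
        if -f[:2]@np.array([dx,dy])>lim: break
    print("creep end",round(x,4),round(y,4),"S",np.round(S(q["tcp_pos"]),4),tr,round(q["clock"],2));return x,y
E
python3 - <<'E'
from st import *
print(F()[0])
x=-.102
r.reach(W(x,-.226,.30),[180,0,117])
r.servo_line(W(x,-.226,.204),None,.2);print(F()[0],F()[1]["clock"])
r.servo_line(W(x,-.155,.204),None,.05);print(F()[0],F()[1]["clock"])
creep(x,-.155,.204,0,1,.0015,16,12)
E
```

```text
[ 0.05169975 -1.07311657  0.39422303]
[-0.17668845 -0.54098773  1.19142913] 5.2917
[ 0.21878724 -5.43963905  1.83415529] 6.8583
creep end -0.102 -0.1385 S [-0.1019 -0.1412] [6.5, 5.4, 5.2, 5.8, 5.4, 5.3, 6.3, 6.3, 6.3, 11.2, 17.3] 9.61
```

```bash
python3 - <<'E'
from st import *
r.servo_line(W(-.102,-.165,.204),None,.15)
r.servo_line(W(-.102,-.185,.30),None,.25)
y=-.068
r.reach(W(-.202,y,.30),[180,0,27])
r.servo_line(W(-.202,y,.204),None,.2);print(F()[0],F()[1]["clock"])
r.servo_line(W(-.154,y,.204),None,.05);print(F()[0],F()[1]["clock"])
creep(-.154,y,.204,1,0,.0015,16,14)
E
```

```text
[-0.81108769 -0.00937394 -0.11067281] 12.675
[-11.15497917  -0.53072477   8.92720344] 13.7833
creep end -0.139 -0.068 S [-0.1402 -0.068 ] [12.0, 11.6, 11.2, 11.0, 11.4, 10.5, 10.9, 11.7, 11.4, 17.4] 16.28
```

```bash
python3 - <<'E'
from st import *
creep(-.139,-.068,.204,1,0,.001,4,24)
r.servo_line(W(-.17,-.068,.204),None,.15)
r.servo_line(W(-.17,-.08,.30),None,.25)
r.reach(W(-.067,-.175,.30),[180,0,117])
r.servo_line(W(-.067,-.17,.204),None,.2)
r.servo_line(W(-.067,-.145,.204),None,.05)
creep(-.067,-.145,.204,0,1,.001,9,22)
r.servo_line(W(-.067,-.17,.204),None,.15)
r.servo_line(W(-.067,-.19,.30),None,.25)
r.reach([*(np.array(W(-.065,-.065,0)[:2])-.06*ex),.42],[180,0,27])
s=snapshot("wrist");print(F()[1]["clock"])
import pickle;pickle.dump(s,open("w2.pkl","wb"))
cv2.imwrite("pics/w2.png",cv2.resize(s["frame"][:260,100:420,::-1],None,fx=2.3,fy=2.3))
E
```

```text
creep end -0.137 -0.068 S [-0.1393 -0.068 ] [21.9, 26.9] 16.78
creep end -0.067 -0.136 S [-0.0671 -0.1406] [-0.3, 0.3, 4.0, 7.8, 10.9, 13.3, 17.1, 20.5, 23.8] 22.74
25.275
```

View pics/w2.png

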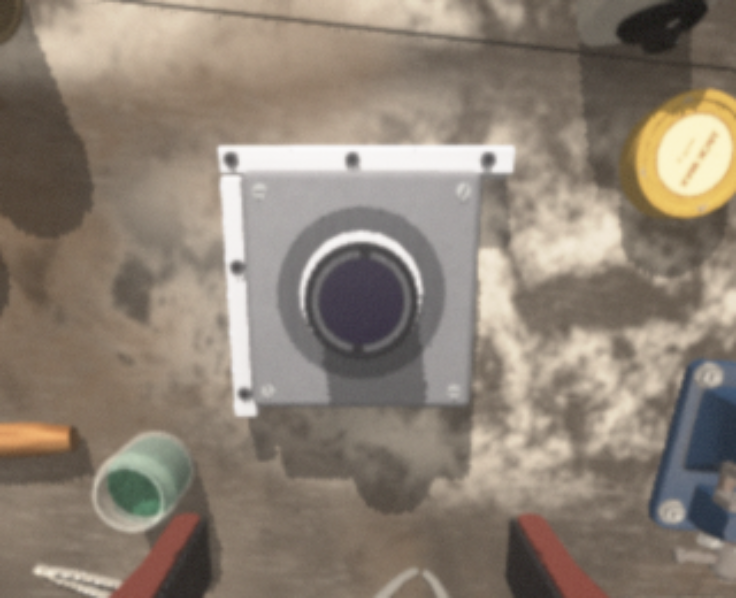

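Both sides now sit flush against the bars, and the finger contacts at about 140 mm from each inner face agree. The cell is centred at the mount, at about (358,300) in the crop. Next I'll grip it gently and check the centring.

```bash
python3 - <<'E'
from st import *
import pickle
s=pickle.load(open("w2.pkl","rb"))
print("cell seen S",np.round(S(ray(s,(358/2.3+100,300/2.3),.0955)),4))
r.reach(W(-.065,-.065,.31),[180,0,117])
r.servo_line(W(-.065,-.065,.2515),None,.1);print(F()[0],F()[1]["tcp_pos"])
r.grab(4);f,q=F();print(f,q["opening"],q["gripper_force"],q["torque"],q["clock"])
E
```

```text
cell seen S [-0.0649 -0.0637]
[0.51962419 0.47948657 0.40484102] [0.50001587 0.2861473  0.25199067]
[-0.52863008  0.27180246  1.02435827] 0.05564011082034963 4.000029028393328 [-0.02505002 -0.12695841  0.02386955] 28.0083
```

```bash
python3 - <<'E'
from st import *
r.grab(25);f0,q=F();print(f0,q["opening"],q["clock"])
z=.2515
for i in range(4):
    z-=.0005;r.servo_line(W(-.065,-.065,z),None,.02);f,q=F();print(z,f[2]-f0[2],q["tcp_pos"][2])
    if f[2]-f0[2]>4: break
yaw=117
z0=q["tcp_pos"][2]
for i in range(18):
    yaw-=5;r.servo_line(W(-.065,-.065,z),[180,0,yaw],.05);f,q=F()
    print(yaw,np.round(f-f0,1),round((q["tcp_pos"][2]-z0)*1e3,2),round(q["torque"][2],3),round(q["clock"],2))
    if f[2]-f0[2]<1.5 or q["tcp_pos"][2]<z0-.0008 or q["clock"]>46 or abs(f[:2]-f0[:2]).max()>12: break
E
```

```text
[ 0.53836677 -1.07735776  1.20924671] 0.05502945589222169 28.225
0.251 4.079583061060111 0.25155432411082446
112 [-0.8  0.5  2.5] -0.05 -0.096 28.73
107 [-1.7  1.1  4.3] -0.08 -0.057 28.98
102 [-0.4  1.3  4.2] -0.06 -0.114 29.23
97 [-0.5  2.1  4.8] -0.09 -0.076 29.48
92 [-1.4  1.6  4.2] -0.1 -0.162 29.73
87 [-0.   0.1  1.1] -0.78 -0.107 29.98
```

```bash
python3 - <<'E'
from st import *
z=.251;yaw=87
yaw-=2;r.servo_line(W(-.065,-.065,z),[180,0,yaw],.05)
for i in range(16):
    z-=.001;r.servo_line(W(-.065,-.065,z),[180,0,yaw],.02);f,q=F()
    print(round(z,4),np.round(f,1),round(q["tcp_pos"][2],5),round(q["torque"][2],3),round(q["opening"],4),round(q["clock"],2))
    if f[2]>14 or abs(f[:2]).max()>12: break
E
```

```text
0.25 [ 0.4 -1.   2. ] 0.25002 -0.064 0.0551 30.48
0.249 [ 0.2 -2.1  3.4] 0.24947 -0.205 0.055 30.73
0.248 [ 0.3 -1.   5.3] 0.24888 -0.284 0.0553 30.98
0.247 [-0.3 -1.1  7.8] 0.24828 -0.313 0.0551 31.23
0.246 [-0.4 -1.7  8.1] 0.24751 -0.364 0.0546 31.48
0.245 [-0.6 -0.8  8.4] 0.24661 -0.386 0.0555 31.73
0.244 [-0.6 -1.   8.5] 0.24566 -0.447 0.0552 31.98
0.243 [-0.1 -1.4  7.5] 0.24464 -0.396 0.0551 32.23
0.242 [-1.1 -1.2  9.5] 0.2439 -0.405 0.055 32.48
0.241 [-2.5 -1.  11.1] 0.24337 -0.445 0.0549 32.73
0.24 [-3.  -1.5 12.8] 0.2427 -0.369 0.0555 32.98
0.239 [-4.2 -0.9 12.7] 0.24192 -0.384 0.0551 33.23
0.238 [-3.8 -2.2 14.4] 0.24118 -0.375 0.055 33.48
```

```bash
python3 - <<'E'
from st import *
z=.238
def go(z,yaw):
    r.servo_line(W(-.065,-.065,z),[180,0,yaw],.02);f,q=F()
    print(round(z,4),yaw,np.round(f,1),round(q["tcp_pos"][2],5),round(q["torque"][2],3),round(q["clock"],2));return f
for y in (86.5,88,89): go(z,y)
for i in range(6):
    z-=.001
    if go(z,89)[2]>24: break
E
```

```text
0.238 86.5 [-4.1 -0.3 16.2] 0.24119 -0.809 33.73
0.238 88 [-2.8 -0.5 14.7] 0.24113 -0.958 33.98
0.238 89 [-2.5  2.  15.2] 0.2411 -1.111 34.23
0.237 89 [-4.2  2.  19.1] 0.24101 -1.089 34.48
0.236 89 [-6.9  2.7 21.6] 0.24084 -0.943 34.73
0.235 89 [-9.2  2.7 24.8] 0.24068 -0.841 34.98
```

```bash
python3 - <<'E'
from st import *
def go(z,yaw):
    r.servo_line(W(-.065,-.065,z),[180,0,yaw],.02);f,q=F()
    print(round(z,4),yaw,np.round(f,1),round(q["tcp_pos"][2],5),round(q["torque"][2],3),np.round(q["orientation"],2),round(q["clock"],2));return f,q["torque"][2]
go(.238,89)
for y in (87,85,83.5,82,80.5,79):
    f,t=go(.238,y)
    if t>-.1: break
z=.238
for i in range(4):
    z-=.001
    if go(z,y)[0][2]>22: break
E
```

```text
0.238 89 [-1.5  1.1 14. ] 0.24091 -0.862 [ 1.7986e+02 -1.7000e-01  8.8960e+01] 35.27
0.238 87 [ 0.9  1.1 10.7] 0.24026 -0.36 [ 1.7986e+02 -1.5000e-01  8.6990e+01] 35.52
0.238 85 [-0.3 -0.4 10.7] 0.24032 -0.07 [ 1.7986e+02 -1.3000e-01  8.5030e+01] 35.77
0.237 85 [-2.7 -0.6 14.3] 0.24027 -0.125 [ 1.7984e+02 -1.4000e-01  8.5030e+01] 36.02
0.236 85 [-4.3  0.2 19.3] 0.24017 -0.152 [ 1.7982e+02 -1.6000e-01  8.5020e+01] 36.27
0.235 85 [-5.8 -0.  22.4] 0.24004 -0.183 [ 1.798e+02 -1.700e-01  8.501e+01] 36.52
```

The cell is seated: it has dropped 11.5 mm and now resists stiffly. I'll check whether the housing is still flush.

```bash
python3 - <<'E'
from st import *
a=snapshot("wrist");b=snapshot("scene");t=snapshot("top")
A=cv2.resize(a["frame"][:,:,::-1],(512,384))
B=cv2.resize(b["frame"][150:280,170:310,::-1],None,fx=2.8,fy=2.8)
cv2.imwrite("pics/w3.png",cv2.resize(a["frame"][:260,60:460,::-1],None,fx=2,fy=2))
cv2.imwrite("pics/s3.png",cv2.resize(B,None,fx=1.5,fy=1.5))
f,q=F();print(f,q["gripper_force"],q["opening"],q["clock"],q["tcp_pos"])
E
```

```text
[-6.1861432  -0.60296883 22.72433448] 25.00689242966473 0.0555706786125338 36.675 [0.50006027 0.28645211 0.24001521]
```

View pics/w3.png

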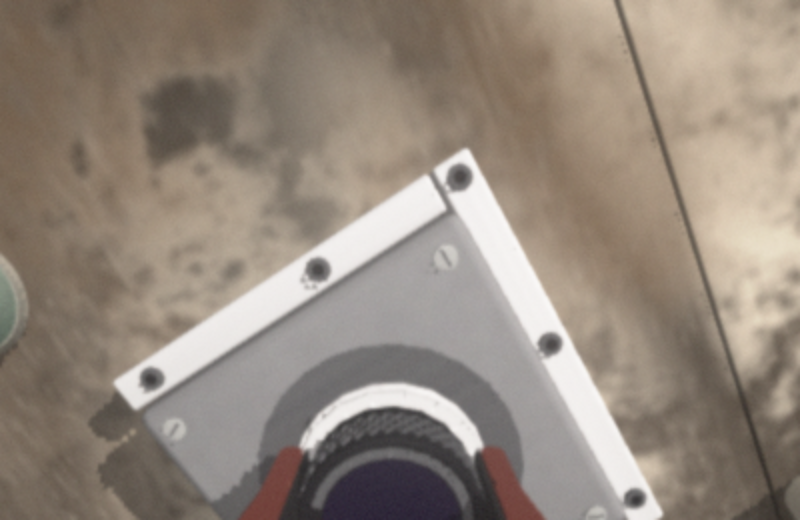

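View pics/s3.png

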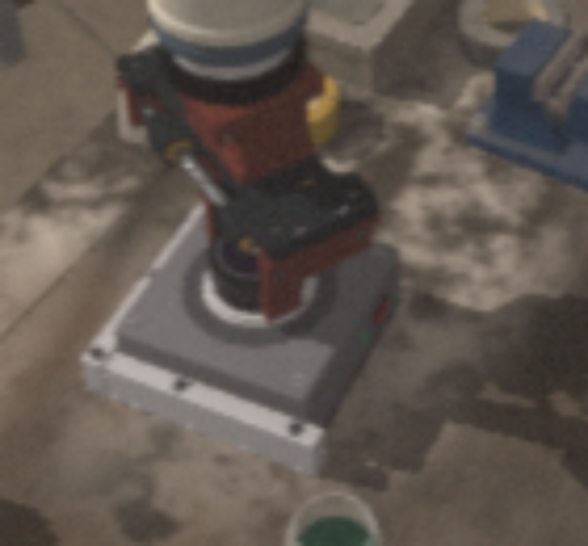

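Both pictures show the housing up against both bars, with the cell down on the white flange. In the crop, the dark seam along the left bar runs (140,405)-(447,212). I'll measure whether the housing edge is parallel to each bar.

```bash
python3 - <<'E'
from st import *
import pickle
s=snapshot("wrist");pickle.dump(s,open("w3.pkl","wb"))
g=cv2.GaussianBlur(s["frame"],(3,3),0).mean(2)
def edges(p,q,half=9):
    # profiles along normal of line p-q; subpixel steepest edges
    p,q=np.array(p)/2+[60,0],np.array(q)/2+[60,0];d=(q-p)/np.linalg.norm(q-p);n=np.array([-d[1],d[0]])
    o=np.arange(-half,half+.1,.25);out=[]
    for t in np.linspace(.08,.92,40):
        c=p+(q-p)*t;P=c+o[:,None]*n
        v=cv2.remap(g.astype(np.float32),P[:,:1].astype(np.float32),P[:,1:].astype(np.float32),cv2.INTER_LINEAR).ravel()
        out.append((c,n,o,v))
    return out
for name,p,q in [("ybar",(447,212),(140,405)),("xbar",(450,210),(620,510))]:
    E=edges(p,q)
    m=np.median([e[3] for e in E],0);print(name,[(float(a),int(b)) for a,b in zip(E[0][2][::3],m[::3])])
    for lab,fn in [("bright>dark",lambda d:d.argmin()),("rise",lambda d:d.argmax())]:
        for z in (.03,.05):
            L=fit(s,[c+n*(o[fn(np.diff(v))]+.125) for c,n,o,v in E],z)
            print(lab,z,"S",np.round(np.array(S(L[0]))*1e3,1),"ang",round(float(np.degrees(np.arctan2(L[1][1],L[1][0])))%90-27,2),L[2])
E
```

```text
ybar [(-9.0, 159), (-8.25, 158), (-7.5, 157), (-6.75, 156), (-6.0, 154), (-5.25, 152), (-4.5, 148), (-3.75, 143), (-3.0, 135), (-2.25, 127), (-1.5, 124), (-0.75, 129), (0.0, 150), (0.75, 179), (1.5, 206), (2.25, 221), (3.0, 228), (3.75, 231), (4.5, 233), (5.25, 233), (6.0, 233), (6.75, 234), (7.5, 234), (8.25, 234), (9.0, 234)]
bright>dark 0.03 S [-58.2  -1.9] ang -0.07 0.00015012734
bright>dark 0.05 S [-54.3  -0.9] ang -0.07 0.00013435492
rise 0.03 S [-68.2   0.5] ang -0.01 0.00010861084
rise 0.05 S [-63.2   1.2] ang -0.01 9.716302e-05
xbar [(-9.0, 239), (-8.25, 240), (-7.5, 240), (-6.75, 240), (-6.0, 240), (-5.25, 239), (-4.5, 236), (-3.75, 228), (-3.0, 215), (-2.25, 198), (-1.5, 187), (-0.75, 182), (0.0, 179), (0.75, 177), (1.5, 173), (2.25, 170), (3.0, 167), (3.75, 164), (4.5, 161), (5.25, 160), (6.0, 160), (6.75, 160), (7.5, 160), (8.25, 160), (9.0, 159)]
bright>dark 0.03 S [  0.7 -64.4] ang 0.03 0.00010343408
bright>dark 0.05 S [ -1.5 -56.9] ang 0.03 9.2464965e-05
rise 0.03 S [ -1.1 -65.6] ang 6.34 0.0038434158
rise 0.05 S [ -3.2 -57.9] ang 6.34 0.0034381158
```

The housing is parallel within 0.1° and any gap is under a millimetre. I'll add a light bias towards the +y bar, check that it holds, and hand in.

```bash
python3 - <<'E'
from st import *
r.servo_line(W(-.065,-.063,.235),[180,0,85],.02);r.wait(.8)
f,q=F();print(f,q["tcp_pos"],S(q["tcp_pos"]),q["torque"][2],q["gripper_force"],q["clock"])
if f[2]>15 and q["tcp_pos"][2]<.2404: print(job.hand_in())
E
```

```text
[-6.43387865 -5.21592918 20.83514423] [0.49979919 0.28729117 0.24002109] (np.float64(-0.0645323961733364), np.float64(-0.06387353214057673)) -0.081758027470883 25.01798207871616 37.775
the job is handed in; nothing more can be done
None
```

I handed the job in at about 38 s with the housing flush against both bars and the cell turned, dropped and still gripped and held home at about 21 N; the jar, tin and tape were left alone.

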